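Put the carton away in the chest with a folding lid stay

TASK

Raise the lid of the wooden chest by its front bar until the folding stay on its side snaps locked and the lid stands by itself, then stand the small carton of picks upright on the chest's floor and let go of it. Then break the stay's joint by its side pin and lower the lid gently until it is fully shut: never let it drop, and never force the lid or the stay so hard that the stay's foot is dragged along its slot. Leave the clay cup and the blue-capped jar next to the carton where they stand.

Things in the scene. Friction and masses are not known exactly. Their poses are not given: they have to be found in the camera images.
- chest: fixed wooden chest, 170 (x) x 240 (y) x 112 mm tall, walls and floor 9 mm; origin at the centre of its underside, on the table; its front faces its -x. A folding steel stay runs up its +y side, outside the wall
- hinge (a point): middle of the lid's hinge line, on the far (+x) upper edge of the chest, 114 mm above the table; the hinge line runs along the chest's y
- lid (a joint): lid angle in rad, 0 shut, growing as the front edge rises; the lid (170 x 240 mm, 12 mm thick, 0.6 to 1.2 kg) falls shut by its weight unless the stay is locked or it is held. The stay stops it somewhere between 1.3 and 1.5, differing from case to case with the foot: raise it until the stop is felt (the upward pull at the bar jumps by some 4 N), then ease off, and the lock takes it
- lid_bar (a point): centre of the lid's round steel bar, 12 mm thick, 110 mm long along the chest's y, carried by two brackets 45 mm in front of the lid's front edge, 215 mm from the hinge line; 39 mm free between bar and lid edge, brackets 92 mm apart inside. It turns with the lid; in line with the lid's mid-thickness (6 mm above the hinge line when shut)
- foot (a point): the stay's lower pivot (foot), clamped in a horizontal slotted bracket on the chest's +y side, 84 mm above the table; where in the slot (within 10 mm either way) differs from case to case. About 15 N along the slot (about 6 N too much at the lid bar) makes it slip: it must stay within 2 mm of where it began
- elbow_grip (a point): point on the round dark pin at the stay's elbow: 12 mm thick, along the chest's y from 16 to 88 mm off its +y side; this point 60 mm off. It swings about the foot at 88 mm radius. Lid locked: about 50 degrees above the foot's level, on the hinge side. Lid shut: about 15 degrees below it, 58 mm above the table. Leading the pin down this arc lowers the lid all the way: one linkage
- stay (a joint): fold angle of the stay's elbow in rad: about 0 with the lid shut, 2.67 with its links in line, 2.81 at its stop, locked over centre. A weak spring pushes it to locked. To break it, push the pin down and towards the hinge side with about 3 N; let go within 12 mm it springs back, at 15 to 20 mm it stays, and from 25 to 40 mm down the lid's weight takes over: the lid falls unless held
- carton: loose carton of wooden picks, 30 (x) x 46 (y) x 64 mm tall, 30 g, standing on the table to the right of the chest; origin at the centre of its underside
- cup: bystander: brown clay cup with a handle, 68 x 100 x 78 mm, loose; origin at the centre of its underside
- jar: bystander: glass jar with a blue cap, 60 mm wide, 120 mm tall, loose; origin at the centre of its underside
Mind the look-alikes: they are no part of the job. Of the things that look like the carton, the middle-sized one is meant.

How it is judged:
By the outcome, as a careful person would: the job done as asked, in the order asked, and still so for the second after the job is handed in, with the robot touching nothing.
It also fails if it takes over 72 s, if anything falls off the work surface, if the arm or the gripper's body presses on something with over 40 N, if the wrist force passes 120 N, or if a joint passes its speed limit or range.

ROBOT

A 6-joint arm with a two-finger parallel gripper is mounted at the origin on a cart in front of the work surface, level with it; the furniture and walls round the work are solid. World frame = base frame: x ahead of the robot, y to its left, z up, the work surface at z = 0. Lengths are in mm, angles in rad, forces in N, time in s.
With the tool pointing down it reaches from about 350 to 775 mm from the base axis. Payload 7.3 kg.
Tool frame: the origin (TCP) lies at the very end of the fingers, on their centre line; the grasp point (between the pads) lies 19 mm behind it (bot.grip_point_offset is the distance from the TCP to the grasp point, in mm); z points along the fingers, y is the line along which they close (so a half turn about z gives the same grasp; the last joint's range is limited). The gripper opens to 92 mm and grips with 3 to 60 N. Pads are 19 mm wide; open, the fingers measure 130 mm over their backs; the gripper's body (75 mm by 190 mm) begins 47 mm behind the grasp point.
Start: joints at [1.037, 0.342, 1.524, -0, 1.275, -0.146], TCP at [198.519, 486.043, 202.641] pointing down, gripper open.
Joint ranges: [-2.53, 2.53], [-0.77, 2.02], [0.04, 2.7], [-1, 4.14], [0.28, 2.66], [-3.11, 3.11]. Speed limits (rad/s): [2.57, 2.57, 3.14, 3.14, 3.14, 3.14].

INTERFACE

Orientations are given as [roll, pitch, yaw] about the fixed x, y, z axes, in that order (R = Rz(yaw) Ry(pitch) Rx(roll)).
In Python, from plant import bot gives the robot as it stands. The module is installed in compiled form; this text tells all that it offers.
- The arm moves only by the shell command python3 -m jog 'ROWS' [OPENING]. ROWS is JSON, a list of rows, each a list of 6 numbers: the shift along the tool's x, y, z in mm, then the turn, a rotation vector about the tool's x, y, z in rad. In form: [[dx, dy, dz, rx, ry, rz], ...]. A call has 1 to 12 rows; each row shifts and turns the commanded pose from where the row before left it, along the tool's axes as they then stand; what a row does not reach is not made up. A row lasts 1/10 s, in which the tool goes at most 50 mm and 8.59 degrees, less where a joint would pass 70% of its speed; a pose out of reach is approached as far as the arm can. A call with a gripper value outside its range is refused whole. OPENING is the opening in per cent of the stroke, from 0 (shut) to 100 (fully open), set as the call begins (- or left out, the last holds). The fingers move at their own pace and stop on an object; the grip force is fixed at half the most. Time passes only in rows, so rows that do not move let the fingers close. It gives the time, the measured TCP pose, the force, the opening and the grip force at its end, in the units of the state.
- bot.get_obs(): the state, without advancing time (a new reading comes with each control period).
- bot.capture(name): name is "scene" or "top" or "wrist"; returns the picture (480x640x3 uint8, red, green, blue); there is no depth.
- bot.camera_model(name): a dict with "fx", "fy", "cx", "cy" (pixels), "dist_coeffs" ([k1, k2, p1, p2, k3] as OpenCV has them; the pictures are not rectified), "position" and "orientation" of the camera in the world; the wrist camera has in their place "T_tool_cam" (4x4, takes a point from camera to tool coordinates, whose origin is the TCP and whose axes are the flange's). Camera axes: x right, y down, z forward; pixel columns grow to the right and rows downward; lengths in mm; the calibration is good to about 2 mm. A picture is of the moment at which its call begins: read the wrist's pose just before it. camera_model takes no time and is no camera call.
- bot.close_job(): hands the job in; it is judged then, once.
Trained networks look in the newest picture that a camera, given by its name, has taken for a name from the list of things; names that differ only in an ending like _2 or _b are one class to them, and where a whole thing is asked for, a point or a joint stands for the part that bears it (a point fixed in the world has none). Each returns a list of dicts, best first, with "p" (0 to 1); they miss things now and then, are a little off and sometimes report something else, mostly with a low value. They report only what shows in the picture. A call takes as long as a camera call. They do not tell look-alikes from the thing itself.
- bot.outline_of(target, camera): "mask" (480x640 bool, what is visible of it) and "pixel" ([column, row] in pixels, amid what is visible of it).
The state is a dict: "time": time; "joint_positions": joint angles; "dq": joint speeds; "tau": joint torques, N m; "tool_pos": TCP position; "tcp_rot": TCP orientation; "contact_force": force on the tool from outside, world axes, zero at the start; "moment": the same for the moment, N m; "grip_width": finger opening in mm; "finger_force": force on a finger pad.
Only numpy, scipy, OpenCV 4.12 (cv2) and the standard library are available. Lean on these libraries where they do the work, as an engineer would, in place of code of your own. Each camera call takes 0.05 s, during which the arm holds its last target. There are 200 camera calls.

## Working session

There is one attempt and no reset: what is moved stays moved. The work goes in short steps, Python scripts to look and compute and a shell command to move; the robot and the scene stay as the last step left them, time stands still between calls to the robot, and variables do not carry over. Pictures are saved under pics/ and viewed, at most 10 in all, crops included, and the job is handed in when it is done.

```bash
mkdir -p pics
python3 - <<'E'
from plant import bot
import cv2,numpy as np
o=bot.get_obs();print({k:np.round(v,3).tolist() for k,v in o.items()},bot.grip_point_offset)
for c in ["scene","top"]:
    im=bot.capture(c);cv2.imwrite(f"pics/{c}0.png",im[:,:,::-1]);m=bot.camera_model(c)
    print(c,{k:np.round(v,3).tolist() for k,v in m.items()})
    for t in ["chest","lid","lid_bar","foot","elbow_grip","carton","cup","jar"]:
        for r in bot.outline_of(t,c):
            ys,xs=np.nonzero(r["mask"]); print(t,round(r["p"],2),np.round(r["pixel"]).tolist(),(xs.min(),xs.max(),ys.min(),ys.max()) if len(xs) else None)
print(np.round(bot.camera_model("wrist")["T_tool_cam"],3).tolist())
E
```

```text
{'time': 0.0, 'joint_positions': [1.037, 0.343, 1.525, -0.0, 1.275, -0.146], 'dq': [-0.002, -0.0, -0.002, 0.0, -0.001, -0.0], 'tau': [-0.0, -43.124, -24.422, 0.072, 0.056, -0.0], 'tool_pos': [198.256, 485.654, 201.948], 'tcp_rot': [-3.14, -0.0, 2.754], 'contact_force': [-0.157, 0.935, 0.078], 'moment': [0.003, -0.033, -0.018], 'finger_force': 0.0, 'grip_width': 92.201} 18.8
scene {'fx': 547.775, 'fy': 547.775, 'cx': 324.184, 'cy': 248.755, 'dist_coeffs': [0.035, 0.0, 0.0, 0.0, 0.0], 'position': [-504.367, -582.349, 639.902], 'orientation': [-1.991, 0.018, -1.104]}
chest 0.91 [288.0, 260.0] (np.int64(221), np.int64(344), np.int64(219), np.int64(301))
lid 0.67 [285.0, 240.0] (np.int64(229), np.int64(343), np.int64(218), np.int64(262))
lid_bar 0.68 [286.0, 240.0] (np.int64(228), np.int64(343), np.int64(219), np.int64(262))
foot 0.37 [287.0, 240.0] (np.int64(229), np.int64(342), np.int64(219), np.int64(262))
elbow_grip 0.21 [283.0, 240.0] (np.int64(229), np.int64(343), np.int64(218), np.int64(262))
carton 0.94 [355.0, 293.0] (np.int64(343), np.int64(364), np.int64(268), np.int64(318))
ca
[... 1166 characters left out ...]
6.0] (np.int64(380), np.int64(397), np.int64(255), np.int64(271))
carton 0.65 [408.0, 285.0] (np.int64(403), np.int64(416), np.int64(281), np.int64(292))
carton 0.56 [354.0, 266.0] (np.int64(343), np.int64(363), np.int64(251), np.int64(280))
cup 0.72 [400.0, 205.0] (np.int64(389), np.int64(413), np.int64(193), np.int64(225))
cup 0.67 [221.0, 231.0] (np.int64(200), np.int64(233), np.int64(225), np.int64(256))
cup 0.56 [274.0, 233.0] (np.int64(200), np.int64(325), np.int64(195), np.int64(284))
jar 0.93 [446.0, 286.0] (np.int64(432), np.int64(460), np.int64(272), np.int64(295))
[[-0.001, -0.954, -0.301, 82.488], [1.0, -0.001, 0.0, 0.312], [-0.001, -0.301, 0.954, -183.267], [0.0, 0.0, 0.0, 1.0]]
```

Run:
```python
import cv2,numpy as np
a=cv2.imread("pics/scene0.png")[200:350,210:490];b=cv2.imread("pics/top0.png")[180:310,190:470]
a=cv2.resize(a,None,fx=2.14,fy=2.14,interpolation=2);b=cv2.resize(b,(a.shape[1],int(130*2.14)),interpolation=2)
cv2.imwrite("pics/c0.png",np.vstack([a,b]));
```

```text
(no output)
```

View pics/c0.png

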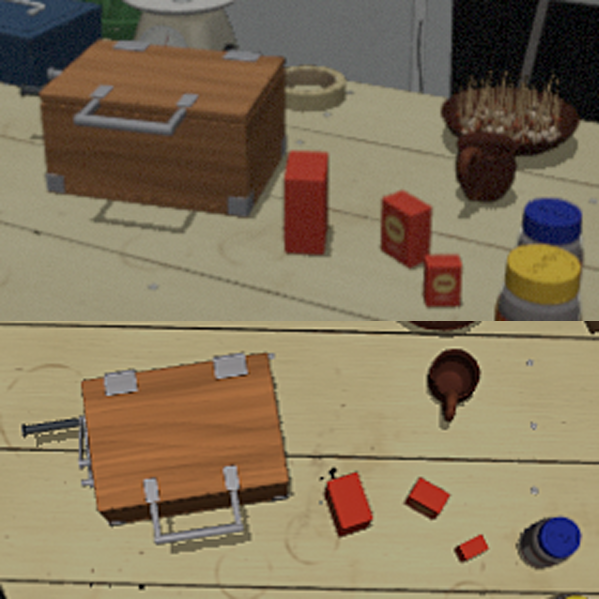

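```bash
cat > h.py <<'E'
from plant import bot
import cv2,numpy as np
from scipy.spatial.transform import Rotation as Ro
from scipy.optimize import least_squares
def cam(c,obs=None):
    m=bot.camera_model(c);K=np.array([[m["fx"],0,m["cx"]],[0,m["fy"],m["cy"]],[0,0,1]]);d=np.array(m["dist_coeffs"])
    if c=="wrist":
        o=obs or bot.get_obs();T=np.eye(4);T[:3,:3]=Ro.from_euler("xyz",o["tcp_rot"]).as_matrix();T[:3,3]=o["tool_pos"]
        T=T@np.array(m["T_tool_cam"]);return K,d,T[:3,:3],T[:3,3]
    return K,d,Ro.from_euler("xyz",m["orientation"]).as_matrix(),np.array(m["position"])
def proj(C,P):
    K,d,R,t=C;r=cv2.Rodrigues(R.T)[0];return cv2.projectPoints(np.atleast_2d(P).astype(float),r,-R.T@t,K,d)[0][:,0]
def plane(C,px,z):
    K,d,R,t=C;u=cv2.undistortPoints(np.atleast_2d(px).astype(float)[:,None],K,d)[:,0]
    v=np.c_[u,np.ones(len(u))]@R.T;return (t+v*((z-t[2])/v[:,2])[:,None])[:,:2]
def pose(x,y,th,L):
    L=np.atleast_2d(L);c,s=np.cos(th),np.sin(th);return np.c_[x+c*L[:,0]-s*L[:,1],y+s*L[:,0]+c*L[:,1],L[:,2]]
E
python3 - <<'E'
from h import *
t=cam("top")
px=[(228.3,208.5),(316.6,195.4),(325,257.6),(237.2,269.7),(263.4,283.3),(303.6,277.7)]
L=[(85,120,126),(85,-120,126),(-85,-120,126),(-85,120,126),(-130,55,120),(-130,-55,120)]
f=lambda p:(proj(t,pose(*p,L))-px).ravel()
s=least_squares(f,[450,50,0.1]);print(s.x,np.round(s.fun.reshape(-1,2),1).tolist())
P=pose(*s.x,[(85,0,114),(-130,0,120)]);print("hinge,bar",P.round(1))
pin=plane(t,[(201.7,231.4),(226.5,229.1)],58);c,sn=np.cos(s.x[2]),np.sin(s.x[2])
print("pin world",pin.round(),"local",((pin-s.x[:2])@np.array([[c,-sn],[sn,c]])).round(1))
im=bot.capture("top")
for r in bot.outline_of("carton","top"):
    ys,xs=np.nonzero(r["mask"]);q=cv2.minAreaRect(np.c_[xs,ys].astype(np.float32))
    print("carton",r["pixel"],q,plane(t,r["pixel"],64).round(1))
E
```

```text
[5.53900373e+02 6.15158173e+01 1.70173820e-01] [[0.3, -0.2], [0.0, 0.2], [1.1, -0.7], [-1.3, 0.4], [-0.7, 0.3], [0.6, -0.1]]
hinge,bar [[637.7  75.9 114. ]
 [425.8  39.5 120. ]]
pin world [[567. 278.]
 [575. 208.]] local [[ 49.3 211.1]
 [ 45.5 141.1]]
carton [352.5, 263.5] ((352.3499755859375, 265.5500183105469), (26.56313133239746, 18.024980545043945), 71.56504821777344) [[ 484.6 -145.3]]
carton [390.1, 265.3] ((389.20587158203125, 262.8235168457031), (16.63536262512207, 14.234382629394531), 30.963754653930664) [[ 481.8 -249.1]]
```

```bash
python3 -m jog '[[-31.6,-27.3,0,0,0,0],[-31.6,-27.3,0,0,0,0],[-31.6,-27.3,0,0,0,0],[-31.6,-27.3,0,0,0,0],[-31.6,-27.3,0,0,0,0],[-31.6,-27.3,0,0,0,0],[-31.6,-27.3,0,0,0,0],[-31.6,-27.3,0,0,0,0],[-31.6,-27.3,0,0,0,0],[-31.6,-27.3,0,0,0,0],[-31.6,-27.3,0,0,0,0],[-31.6,-27.3,0,0,0,0]]' 33
python3 -m jog '[[0,0,0,0,0,0.1447],[0,0,0,0,0,0.1447],[0,0,0,0,0,0.1447],[0,0,0,0,0,0.1447],[0,0,0,0,0,0.1447],[0,0,0,0,0,0.1447],[0,0,0,0,0,0.1447],[0,0,0,0,0,0]]'
python3 - <<'E'
from h import *
o=bot.get_obs();im=bot.capture("wrist").copy();C=cam("wrist",o)
print(o["tool_pos"],o["tcp_rot"],o["contact_force"])
L=[(85,120,126),(85,-120,126),(-85,-120,126),(-85,120,126),(-130,55,120),(-130,-55,120),(-130,0,120)]
for p in proj(C,pose(553.9,61.5,.170,L)): cv2.drawMarker(im,tuple(int(v) for v in p),(0,255,0),0,14,1) if abs(p).max()<2000 else 0
for l in ([-124,-60,120],[-124,60,120]),([-136,-60,120],[-136,60,120]),([-85,-120,126],[-85,120,126]):
    q=proj(C,pose(553.9,61.5,.170,l)).astype(int);cv2.line(im,tuple(map(int,q[0])),tuple(map(int,q[1])),(0,255,0),1)
cv2.imwrite("pics/w1.png",im[:,:,::-1])
E
```

```text
time: 2.2
tool_pos: [426.3, 37.7, 202.9]
tcp_rot: [3.141, 0.001, 2.754]
contact_force: [1.3, 0.7, 0.9]
grip_width: 30.3
finger_force: 0.0
time: 3.0
tool_pos: [425.7, 39.4, 202.7]
tcp_rot: [3.141, -0.0, 1.74]
contact_force: [0.3, 0.6, -0.5]
grip_width: 30.4
finger_force: 0.0
[425.72086477  39.36328931 202.70432437] [ 3.14129532e+00 -2.36661952e-05  1.73957181e+00] [ 0.33934785  0.58060656 -0.53180271]
```

View pics/w1.png

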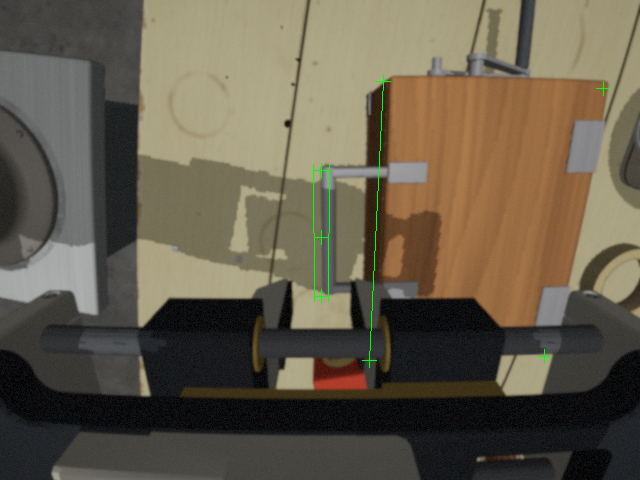

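Run:
```python
from h import *
im=bot.capture("wrist");cv2.imwrite("pics/w2.png",im[:,:,::-1])
c=cv2.resize(im[60:320,300:620],None,fx=2.5,fy=2.3,interpolation=2)[:,:,::-1];cv2.imwrite("pics/w2c.png",c)
```

```text
(no output)
```

View pics/w2c.png

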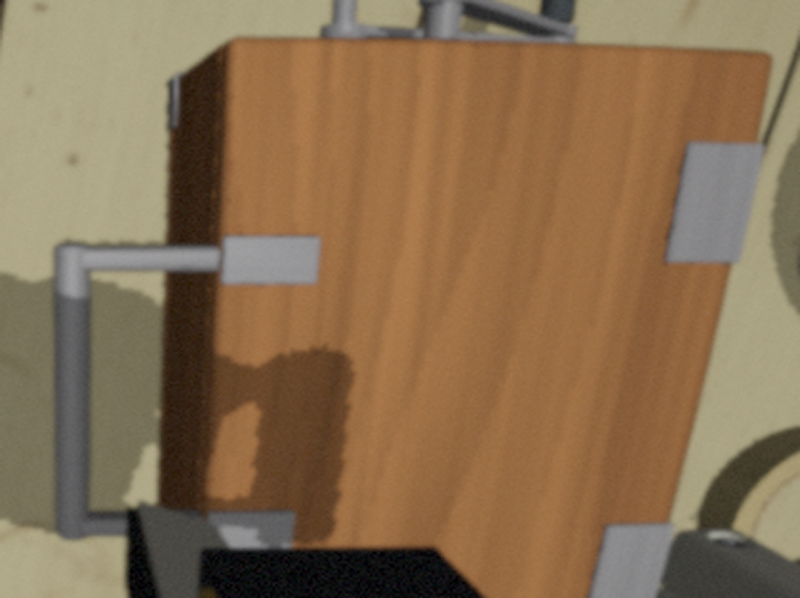

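Run:
```python
from h import *
C=cam("wrist");t=cam("top")
g=lambda a:[(300+u/2.5,60+v/2.3) for u,v in a]
pw=g([(73,245),(73.5,535),(232,40),(770,55)])
Lw=[(-130,55,120),(-130,-55,120),(-85,120,126),(85,120,126)]
px=[(228.3,208.5),(316.6,195.4),(325,257.6),(237.2,269.7),(263.4,283.3),(303.6,277.7)]
L=[(85,120,126),(85,-120,126),(-85,-120,126),(-85,120,126),(-130,55,120),(-130,-55,120)]
fw=lambda p:(proj(C,pose(*p,Lw))-pw).ravel()
s=least_squares(fw,[553,61,.17]);print("wrist",s.x,s.fun.round(1),C[0])
P=pose(*s.x,[(85,0,114),(-130,0,120),(47,180,58)]);print(P.round(1))
print((proj(t,pose(*s.x,L))-px).round(1).tolist())
```

```text
wrist [5.59157887e+02 6.65818296e+01 1.79175545e-01] [-0.3  0.5 -0.6  0.6 -1.5 -0.5  2.7  0.1] [[331.91145567   0.         321.08797361]
 [  0.         331.91145567 238.7761834 ]
 [  0.           0.           1.        ]]
[[642.8  81.7 114. ]
 [431.2  43.4 120. ]
 [573.3 252.1  58. ]]
[[-1.7, -1.7], [-2.2, -2.0], [-0.6, -3.1], [-2.8, -1.3], [-2.0, -1.6], [-0.9, -2.4]]
```

```bash
python3 -m jog '[[3,6,0,0,0,0.006],[0,0,20,0,0,0],[0,0,20,0,0,0],[0,0,20,0,0,0],[0,0,20,0,0,0],[0,0,15,0,0,0],[0,0,6,0,0,0],[0,0,0,0,0,0]]'
python3 -m jog '[[0,0,0,0,0,0],[0,0,0,0,0,0],[0,0,0,0,0,0],[0,0,0,0,0,0],[0,0,0,0,0,0]]' 0
```

```text
time: 3.9
tool_pos: [430.9, 43.5, 101.1]
tcp_rot: [-3.14, -0.0, 1.736]
contact_force: [-0.2, 0.7, 0.4]
grip_width: 30.5
finger_force: 0.0
time: 4.4
tool_pos: [431.4, 43.3, 102.0]
tcp_rot: [3.141, 0.0, 1.735]
contact_force: [0.2, 0.1, 2.8]
grip_width: 1.0
finger_force: 1.6
```

Run:
```python
from h import *
o=bot.get_obs();print(o["time"],o["tool_pos"],o["contact_force"],o["grip_width"],o["finger_force"])
a=bot.capture("wrist");b=bot.capture("scene")
a=cv2.resize(a[120:360,200:460],(520,480));b=cv2.resize(b[190:310,220:290],(280,480),interpolation=2)
cv2.imwrite("pics/w3.png",np.hstack([a,b])[:,:,::-1])
```

```text
4.4 [431.37530447  43.33753932 102.02460981] [0.23638037 0.08747783 2.7767032 ] 1.0070844799526004 1.6463287733495235
```

View pics/w3.png

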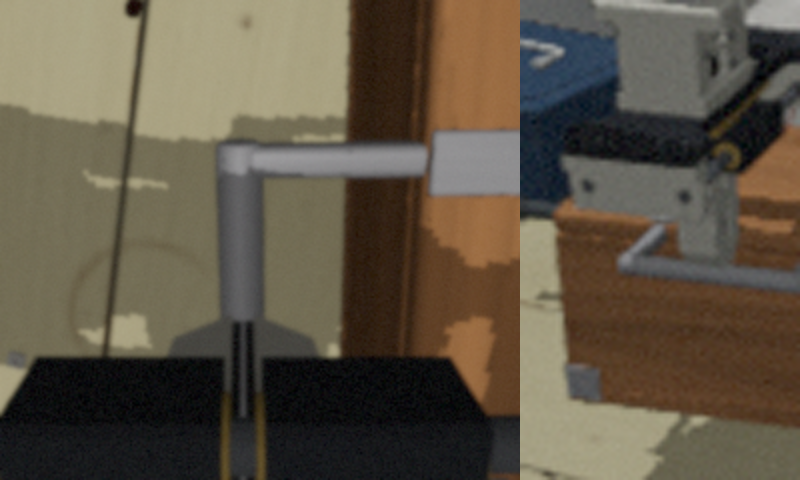

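Run:
```python
from h import *
s=cam("scene");o=bot.get_obs()
P=np.array([o["tool_pos"],[431,43.3,120],[431,43.3,102],*pose(559,66.6,.179,[(-130,55,120),(-130,-55,120)]),*pose(554,61.5,.17,[(-130,55,120),(-130,-55,120)])])
print(proj(s,P).round(1), "crop:",(((proj(s,P)-[220,190])*4)+[520,0]).round())
```

```text
[[267.8 265.2]
 [267.2 258.1]
 [267.7 265.3]
 [244.6 255.5]
 [290.2 260.7]
 [244.9 256.6]
 [290.5 262. ]] crop: [[711. 301.]
 [709. 272.]
 [711. 301.]
 [619. 262.]
 [801. 283.]
 [619. 267.]
 [802. 288.]]
```

Run:
```python
from h import *
a=bot.capture("wrist");b=bot.capture("scene")
a=cv2.resize(a[230:330,270:370],(400,600),interpolation=2);b=cv2.resize(b[235:275,250:285],(400,480),interpolation=2);b=np.vstack([b,np.zeros((120,400,3),np.uint8)])
cv2.imwrite("pics/w4.png",cv2.convertScaleAbs(np.hstack([a,b])[:,:,::-1],alpha=1.6))
```

```text
(no output)
```

View pics/w4.png

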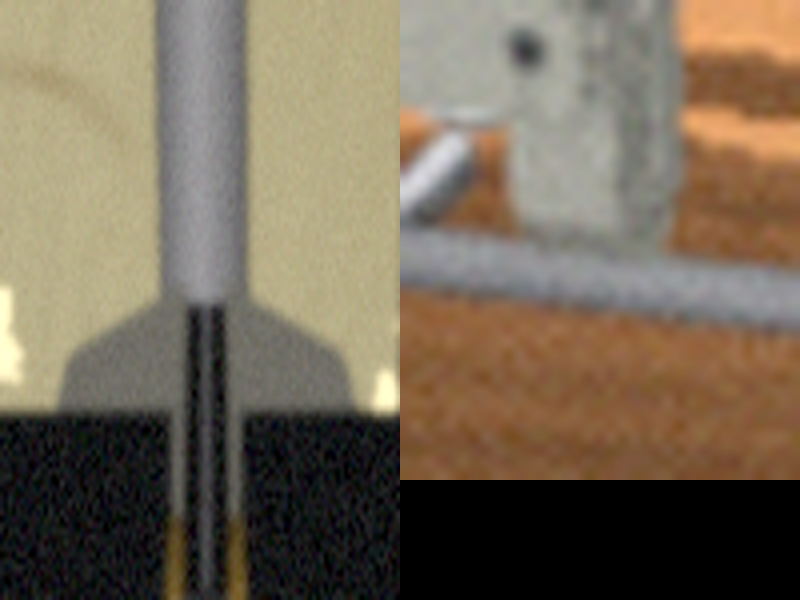

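Run:
```python
from h import *
s=cam("scene");t=cam("top")
# c0 crop scale 2.14 offset (210,200): bar ends scene
sl=(210+79/2.14,200+124/2.14); sr=(210+181/2.14,200+131/2.14)
W=(cam("wrist")[0],cam("wrist")[1],*cam("wrist",dict(tcp_rot=[3.14129532,0,1.73957],tool_pos=[425.72,39.36,202.7]))[2:])
for tp,sp,wp in (((263.4,283.3),sl,(329.2,168.5)),((303.6,277.7),sr,(329.4,290.5))):
    for w in ((1,1,0),(1,1,1),(1,0,1),(0,1,1)):
        f=lambda P:np.concatenate([w[0]*(proj(t,P)[0]-tp),w[1]*(proj(s,P)[0]-sp),w[2]*(proj(W,P)[0]-wp)])
        r=least_squares(f,[430,43,110]);print(w,r.x.round(1),r.fun.round(1))
print(sl,sr)
```

```text
(1, 1, 0) [418.7  91.2 116.2] [ 0.5 -0.3 -0.5  0.  -0.   0. ]
(1, 1, 1) [422.3  95.3 112.7] [-0.9 -1.5 -1.   0.5 -0.3  0.5]
(1, 0, 1) [423.1  93.9  91.5] [ 0.4 -0.8  0.   0.  -0.2 -0.2]
(0, 1, 1) [422.7  95.6 113.3] [-0.  -0.  -1.   0.2  0.2  0.3]
(1, 1, 0) [438.  -18.4 120.9] [ 2.  -1.2 -2.   0.2 -0.   0. ]
(1, 1, 1) [441.8 -12.4 113.7] [-0.1 -2.3 -3.4  2.   0.   1.2]
(1, 0, 1) [441.4 -13.2 109.5] [ 0.2 -2.  -0.   0.  -0.7 -0.2]
(0, 1, 1) [442.5 -12.3 113.8] [-0.  -0.  -3.3  1.8  0.8  1.3]
(246.9158878504673, 257.94392523364485) (294.57943925233644, 261.21495327102804)
```

```bash
python3 -m jog '[[0,0,0,0,0,0],[0,0,0,0,0,0],[0,0,0,0,0,0]]' 33;  python3 -m jog '[[0,0,5,0,0,0],[0,0,5,0,0,0],[0,0,5,0,0,0],[0,0,5,0,0,0],[0,0,0,0,0,0]]'
python3 -m jog '[[0,0,0,0,0,0],[0,0,0,0,0,0],[0,0,0,0,0,0],[0,0,0,0,0,0],[0,0,0,0,0,0]]' 0
```

```text
time: 4.9
tool_pos: [430.8, 43.4, 101.3]
tcp_rot: [-3.141, -0.0, 1.735]
contact_force: [0.1, -0.3, 0.1]
grip_width: 19.8
finger_force: 0.0
time: 5.4
tool_pos: [430.5, 43.4, 80.7]
tcp_rot: [-3.14, -0.0, 1.735]
contact_force: [0.2, 0.7, 0.7]
grip_width: 30.6
finger_force: 0.0
time: 5.9
tool_pos: [431.3, 43.3, 81.8]
tcp_rot: [3.141, 0.0, 1.735]
contact_force: [-0.5, -1.0, 0.6]
grip_width: 10.8
finger_force: 30.0
```

```bash
python3 -m jog '[[0,0.8,-10.7,0,0,0],[0,0.8,-10.7,0,0,0],[0,3.8,-21.2,0,0,0],[0,5.9,-20.7,0,0,0],[0,0,0,0,0,0]]'
```

```text
time: 6.4
tool_pos: [442.4, 45.3, 146.4]
tcp_rot: [3.141, 0.0, 1.735]
contact_force: [-1.2, 0.8, -2.8]
grip_width: 11.1
finger_force: 30.0
```

```bash
python3 -m jog '[[0,7.9,-20,0,0,0],[0,9.9,-19.1,0,0,0],[0,11.8,-18,0,0,0],[0,13.5,-16.8,0,0,0],[0,15.1,-15.3,0,0,0],[0,0,0,0,0,0]]';python3 - <<'E'
from h import *
b=bot.capture("scene");a=bot.capture("wrist");print(bot.get_obs()["contact_force"])
cv2.imwrite("pics/s5.png",np.hstack([cv2.resize(b[140:320,200:380],(480,480)),cv2.resize(a,(320,240))[[*range(240)]+[239]*240]])[:,:,::-1])
E
```

```text
time: 7.0
tool_pos: [497.4, 55.2, 235.9]
tcp_rot: [-3.137, -0.001, 1.736]
contact_force: [-18.5, -0.0, 15.8]
grip_width: 10.8
finger_force: 30.1
[-16.98095923  -0.12020209  15.28117059]
```

View pics/s5.png

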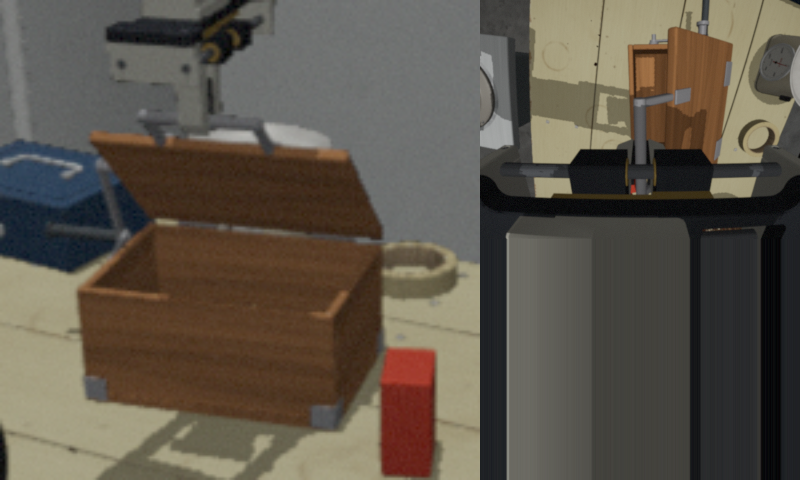

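```bash
python3 -m jog '[[0,-1.9,-2.1,0,0,0],[0,0,0,0,0,0]]';python3 -m jog '[[0,16.5,-13.8,0,0,0],[0,17.8,-12.1,0,0,0],[0,0,0,0,0,0]]'
```

```text
time: 7.3
tool_pos: [496.7, 55.1, 235.4]
tcp_rot: [-3.14, -0.002, 1.735]
contact_force: [-3.6, 3.0, 0.6]
grip_width: 10.7
finger_force: 30.1
time: 7.6
tool_pos: [532.6, 61.0, 263.7]
tcp_rot: [3.14, -0.001, 1.736]
contact_force: [-6.9, 3.7, 9.9]
grip_width: 10.9
finger_force: 30.0
```

```bash
python3 -m jog '[[0,15.3,-10,0,0,0],[0,0,0,0,0,0]]';python3 -m jog '[[0,19.6,-8.8,0,0,0],[0,0,0,0,0,0]]'
```

```text
time: 7.8
tool_pos: [547.7, 63.5, 272.5]
tcp_rot: [3.141, -0.002, 1.736]
contact_force: [-2.9, 4.6, 3.8]
grip_width: 10.9
finger_force: 30.0
time: 8.0
tool_pos: [567.5, 66.9, 281.3]
tcp_rot: [3.14, -0.002, 1.736]
contact_force: [-3.1, 5.1, 3.6]
grip_width: 10.7
finger_force: 30.1
```

```bash
python3 -m jog '[[0.4,10,-3.6,0,0,0],[0.4,10.4,-3.2,0,0,0],[0,0,0,0,0,0],[0,0,0,0,0,0]]';python3 -m jog '[[0,3.9,-1,0,0,0],[0,0,0,0,0,0],[0,0,0,0,0,0]]'
```

```text
time: 8.4
tool_pos: [586.4, 70.1, 287.8]
tcp_rot: [3.14, -0.0, 1.735]
contact_force: [-2.1, 3.9, 3.6]
grip_width: 10.8
finger_force: 30.0
time: 8.7
tool_pos: [589.8, 70.6, 288.7]
tcp_rot: [3.141, -0.0, 1.735]
contact_force: [-1.6, 3.6, 3.0]
grip_width: 11.1
finger_force: 30.0
```

```bash
cat > g.py <<'E'
import sys
from plant import bot
o=bot.get_obs();f=o["contact_force"];fx=f[0]*.984+f[1]*.178
p=o["tool_pos"];print(round(float(o["time"]),1),round(float((p[0]-431.3)*.984+(p[1]-43.3)*.178-216.2),1),round(float(p[2]-81.05),1),"fx",round(float(fx),1),"fz",round(float(f[2]),1))
sys.exit(fx<float(sys.argv[1]))
E
g(){ python3 g.py -3.0; }
python3 -m jog '[[0,0.5,-0.13,0,0,0]]' >/dev/null && g && python3 -m jog '[[0,0.5,-0.13,0,0,0]]' >/dev/null && g && python3 -m jog '[[0,0.5,-0.13,0,0,0]]' >/dev/null && g && python3 -m jog '[[0,0.5,-0.13,0,0,0]]' >/dev/null && g && python3 -m jog '[[0,0.5,-0.13,0,0,0]]' >/dev/null && g && python3 -m jog '[[0,0.5,-0.13,0,0,0]]' >/dev/null && g && python3 -m jog '[[0,0.5,-0.12,0,0,0]]' >/dev/null && g && python3 -m jog '[[0,0.5,-0.12,0,0,0]]' >/dev/null && g && python3 -m jog '[[0,0.5,-0.12,0,0,0]]' >/dev/null && g && python3 -m jog '[[0,0.5,-0.12,0,0,0]]' >/dev/null && g
```

```text
8.8 -55.1 207.7 fx -1.8 fz 3.6False
```

```bash
sed -i 's/sys.exit(fx<float(sys.argv\[1\]))/sys.exit(int(fx<float(sys.argv[1])))/' g.py
g(){ python3 g.py -3.6; }
python3 -m jog '[[0,0.5,-0.13,0,0,0]]' >/dev/null && g && python3 -m jog '[[0,0.5,-0.13,0,0,0]]' >/dev/null && g && python3 -m jog '[[0,0.5,-0.13,0,0,0]]' >/dev/null && g && python3 -m jog '[[0,0.5,-0.13,0,0,0]]' >/dev/null && g && python3 -m jog '[[0,0.5,-0.13,0,0,0]]' >/dev/null && g && python3 -m jog '[[0,0.5,-0.13,0,0,0]]' >/dev/null && g && python3 -m jog '[[0,0.5,-0.12,0,0,0]]' >/dev/null && g && python3 -m jog '[[0,0.5,-0.12,0,0,0]]' >/dev/null && g && python3 -m jog '[[0,0.5,-0.12,0,0,0]]' >/dev/null && g && python3 -m jog '[[0,0.5,-0.12,0,0,0]]' >/dev/null && g
```

```text
8.9 -54.6 207.8 fx -2.9 fz 3.5
9.0 -54.0 208.0 fx -2.6 fz 2.5
9.1 -53.5 208.2 fx -2.4 fz 3.7
9.2 -53.0 208.3 fx -2.8 fz 3.5
9.3 -52.5 208.4 fx -3.2 fz 3.6
9.4 -52.0 208.5 fx -1.8 fz -1.4
9.5 -51.4 208.6 fx -3.3 fz 2.5
9.6 -50.9 208.7 fx -2.6 fz 1.8
9.7 -50.4 208.8 fx -1.8 fz 3.1
9.8 -49.9 208.9 fx -2.5 fz 2.4
```

```bash
g(){ python3 g.py -4.6; }
python3 -m jog '[[0,0.5,-0.12,0,0,0]]' >/dev/null && g && python3 -m jog '[[0,0.5,-0.12,0,0,0]]' >/dev/null && g && python3 -m jog '[[0,0.5,-0.12,0,0,0]]' >/dev/null && g && python3 -m jog '[[0,0.5,-0.11,0,0,0]]' >/dev/null && g && python3 -m jog '[[0,0.5,-0.11,0,0,0]]' >/dev/null && g && python3 -m jog '[[0,0.5,-0.11,0,0,0]]' >/dev/null && g && python3 -m jog '[[0,0.5,-0.11,0,0,0]]' >/dev/null && g && python3 -m jog '[[0,0.5,-0.11,0,0,0]]' >/dev/null && g && python3 -m jog '[[0,0.5,-0.11,0,0,0]]' >/dev/null && g && python3 -m jog '[[0,0.5,-0.11,0,0,0]]' >/dev/null && g && python3 -m jog '[[0,0.5,-0.1,0,0,0]]' >/dev/null && g && python3 -m jog '[[0,0.5,-0.1,0,0,0]]' >/dev/null && g && python3 -m jog '[[0,0.5,-0.1,0,0,0]]' >/dev/null && g && python3 -m jog '[[0,0.5,-0.1,0,0,0]]' >/dev/null && g && python3 -m jog '[[0,0.5,-0.1,0,0,0]]' >/dev/null && g && python3 -m jog '[[0,0.5,-0.1,0,0,0]]' >/dev/null && g
```

```text
9.9 -49.4 209.1 fx -2.6 fz 2.8
10.0 -48.9 209.1 fx -2.8 fz 2.8
10.1 -48.4 209.2 fx -2.3 fz 2.5
10.2 -47.8 209.3 fx -1.3 fz 2.9
10.3 -47.3 209.4 fx -2.4 fz 2.9
10.4 -46.8 209.5 fx -1.9 fz 2.7
10.5 -46.4 209.6 fx -2.0 fz 3.4
10.6 -45.9 209.7 fx -2.5 fz 2.0
10.7 -45.4 209.9 fx -2.9 fz 2.3
10.8 -44.8 210.0 fx -3.1 fz 1.9
10.9 -44.3 210.1 fx -3.2 fz 2.7
11.0 -43.8 210.2 fx -2.3 fz 2.1
11.1 -43.3 210.4 fx -2.4 fz 2.8
11.2 -42.9 210.4 fx -1.4 fz 1.8
11.3 -42.3 210.5 fx -2.6 fz 1.2
11.4 -41.8 210.6 fx -1.2 fz 2.4
```

```bash
g(){ python3 g.py -4.4; }
python3 -m jog '[[0,0.6,-0.12,0,0,0]]' >/dev/null && g && python3 -m jog '[[0,0.6,-0.12,0,0,0]]' >/dev/null && g && python3 -m jog '[[0,0.6,-0.12,0,0,0]]' >/dev/null && g && python3 -m jog '[[0,0.6,-0.11,0,0,0]]' >/dev/null && g && python3 -m jog '[[0,0.6,-0.11,0,0,0]]' >/dev/null && g && python3 -m jog '[[0,0.6,-0.11,0,0,0]]' >/dev/null && g && python3 -m jog '[[0,0.6,-0.11,0,0,0]]' >/dev/null && g && python3 -m jog '[[0,0.6,-0.11,0,0,0]]' >/dev/null && g && python3 -m jog '[[0,0.6,-0.1,0,0,0]]' >/dev/null && g && python3 -m jog '[[0,0.6,-0.1,0,0,0]]' >/dev/null && g && python3 -m jog '[[0,0.6,-0.1,0,0,0]]' >/dev/null && g && python3 -m jog '[[0,0.6,-0.1,0,0,0]]' >/dev/null && g && python3 -m jog '[[0,0.6,-0.1,0,0,0]]' >/dev/null && g && python3 -m jog '[[0,0.6,-0.09,0,0,0]]' >/dev/null && g && python3 -m jog '[[0,0.6,-0.09,0,0,0]]' >/dev/null && g && python3 -m jog '[[0,0.6,-0.09,0,0,0]]' >/dev/null && g
```

```text
11.5 -41.2 210.7 fx -2.6 fz 3.1
11.6 -40.6 210.8 fx -2.1 fz 2.6
11.7 -40.0 210.9 fx -2.2 fz 1.8
11.8 -39.4 211.1 fx -1.7 fz 1.4
11.9 -38.7 211.2 fx -2.2 fz 2.3
12.0 -38.2 211.3 fx -1.9 fz 2.8
12.1 -37.6 211.4 fx -2.8 fz 2.6
12.2 -37.0 211.5 fx -1.8 fz 2.2
12.3 -36.3 211.5 fx -2.1 fz 1.5
12.4 -35.7 211.6 fx -2.1 fz 0.7
12.5 -35.2 211.7 fx -1.5 fz 0.8
12.6 -34.6 211.8 fx -1.7 fz 1.1
12.7 -33.9 212.0 fx -1.9 fz 2.1
12.8 -33.3 212.1 fx -2.2 fz 1.1
12.9 -32.7 212.2 fx -1.0 fz 0.9
13.0 -32.1 212.3 fx -2.3 fz 1.0
```

```bash
g(){ python3 g.py -4.0; }
python3 -m jog '[[0,0.6,-0.09,0,0,0]]' >/dev/null && g && python3 -m jog '[[0,0.6,-0.09,0,0,0]]' >/dev/null && g && python3 -m jog '[[0,0.6,-0.09,0,0,0]]' >/dev/null && g && python3 -m jog '[[0,0.6,-0.08,0,0,0]]' >/dev/null && g && python3 -m jog '[[0,0.6,-0.08,0,0,0]]' >/dev/null && g && python3 -m jog '[[0,0.6,-0.08,0,0,0]]' >/dev/null && g && python3 -m jog '[[0,0.6,-0.08,0,0,0]]' >/dev/null && g && python3 -m jog '[[0,0.6,-0.08,0,0,0]]' >/dev/null && g && python3 -m jog '[[0,0.6,-0.07,0,0,0]]' >/dev/null && g && python3 -m jog '[[0,0.6,-0.07,0,0,0]]' >/dev/null && g && python3 -m jog '[[0,0.6,-0.07,0,0,0]]' >/dev/null && g && python3 -m jog '[[0,0.6,-0.07,0,0,0]]' >/dev/null && g && python3 -m jog '[[0,0.6,-0.06,0,0,0]]' >/dev/null && g && python3 -m jog '[[0,0.6,-0.06,0,0,0]]' >/dev/null && g && python3 -m jog '[[0,0.6,-0.06,0,0,0]]' >/dev/null && g && python3 -m jog '[[0,0.6,-0.05,0,0,0]]' >/dev/null && g
```

```text
13.1 -31.5 212.3 fx 0.3 fz 1.2
13.2 -30.9 212.3 fx -1.9 fz 0.7
13.3 -30.3 212.5 fx -1.2 fz 1.4
13.4 -29.7 212.5 fx -0.9 fz 0.6
13.5 -29.1 212.7 fx -1.0 fz 0.7
13.6 -29.0 212.7 fx -4.4 fz 1.3
```

```bash
python3 -m jog '[[0,0,0,0,0,0]]' >/dev/null; python3 g.py -9; python3 -m jog '[[0,0.2,0,0,0,0]]' >/dev/null ; python3 g.py -9;python3 -m jog '[[0,0,0,0,0,0]]' >/dev/null ; python3 g.py -9;  python3 -m jog '[[0,-0.5,0.05,0,0,0]]' >/dev/null ; python3 g.py -9;python3 -m jog '[[0,-0.5,0.05,0,0,0]]' >/dev/null ; python3 g.py -9;python3 -m jog '[[0,-0.5,0.05,0,0,0],[0,0,0,0,0,0]]' >/dev/null ; python3 g.py -9
```

```text
13.7 -29.0 212.7 fx -3.4 fz 0.7
13.8 -29.0 212.7 fx -5.0 fz 1.9
13.9 -29.0 212.7 fx -3.8 fz -0.0
14.0 -29.2 212.7 fx -1.3 fz 1.4
14.1 -29.5 212.6 fx -1.4 fz 0.5
14.3 -30.0 212.6 fx -0.9 fz 0.6
```

```bash
python3 -m jog '[[0,-0.5,0.07,0,0,0]]' >/dev/null ; python3 g.py -9;python3 -m jog '[[0,-0.5,0.07,0,0,0]]' >/dev/null ; python3 g.py -9;python3 -m jog '[[0,-0.4,0.07,0,0,0],[0,0,0,0,0,0]]' >/dev/null ; python3 g.py -9;  python3 - <<'E'
from h import *
b=bot.capture("scene");a=bot.capture("wrist")
np.save("w6.npy",a)
cv2.imwrite("pics/s6.png",np.hstack([cv2.resize(b[140:290,210:310],(380,570),interpolation=2),cv2.resize(a[60:260,260:410],(420,570),interpolation=2)])[:,:,::-1])
E
```

```text
14.4 -30.3 212.5 fx 0.7 fz 1.0
14.5 -30.5 212.5 fx 2.3 fz -1.0
14.7 -30.6 212.5 fx 2.3 fz -1.3
```

View pics/s6.png

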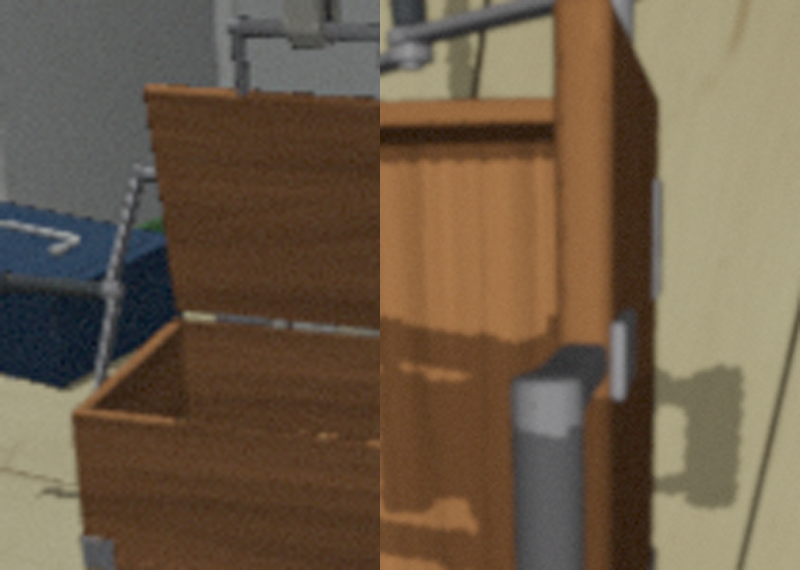

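```bash
python3 -m jog '[[0,0.4,0,0,0,0],[0,0,0,0,0,0]]'|tail -4; python3 -m jog '[[0,0,0,0,0,0],[0,0,0,0,0,0],[0,0,0,0,0,0],[0,0,0,0,0,0]]' 40|tail -4;  python3 -m jog '[[0,0,-10,0,0,0],[0,0,-20,0,0,0],[0,0,-20,0,0,0],[0,-44,0,0,0,0],[0,-44,0,0,0,0],[0,-44,0,0,0,0],[0,-46,0,0,0,0]]' 80; python3 -m jog '[[-42,0,20,0,0,0],[-42,0,20,0,0,0],[-42,0,20,0,0,0],[-42,0,21,0,0,0],[-42,0,21,0,0,0],[-42,0,21,0,0,0],[-42,0,21,0,0,0],[0,0,0,0,0,0]]'
python3 - <<'E'
from h import *
o=bot.get_obs();a=bot.capture("wrist");C=cam("wrist",o)
for r in bot.outline_of("carton","wrist"):
    ys,xs=np.nonzero(r["mask"]);q=cv2.minAreaRect(np.c_[xs,ys].astype(np.float32));print(round(r["p"],2),r["pixel"],q,plane(C,r["pixel"],64).round(1))
b=bot.capture("scene")[140:290,210:310]
cv2.imwrite("pics/s7.png",np.hstack([a[:,:520],cv2.resize(b,(280,480))])[:,:,::-1])
E
```

```text
tcp_rot: [3.141, -0.0, 1.735]
contact_force: [-0.5, 4.7, 0.1]
grip_width: 10.5
finger_force: 30.0
tcp_rot: [3.141, 0.001, 1.734]
contact_force: [0.3, -0.2, -0.8]
grip_width: 35.1
finger_force: 0.0
time: 16.1
tool_pos: [436.9, 45.0, 344.3]
tcp_rot: [3.14, 0.001, 1.735]
contact_force: [0.3, -0.1, 0.9]
grip_width: 73.3
finger_force: 0.0
time: 16.9
tool_pos: [485.6, -248.9, 196.9]
tcp_rot: [-3.138, -0.001, 1.731]
contact_force: [-0.7, 1.3, -0.8]
grip_width: 73.2
finger_force: 0.0
0.71 [338.2, 105.6] ((337.64398193359375, 106.29200744628906), (53.75508117675781, 80.40901947021484), 79.69515228271484) [[ 482.8 -140. ]]
0.62 [265.2, 254.2] ((266.1109619140625, 256.30120849609375), (39.361026763916016, 30.026979446411133), 69.775146484375) [[ 433.9 -291.1]]
0.61 [332.4, 217.3] ((330.57318115234375, 217.65855407714844), (37.01318359375, 52.474388122558594), 38.65980911254883) [[ 494.9 -242.3]]
0.52 [463.7, 16.4] ((481.0, 19.5), (39.0, 242.0), 90.0) [[576.2 -49.9]]
```

View pics/s7.png

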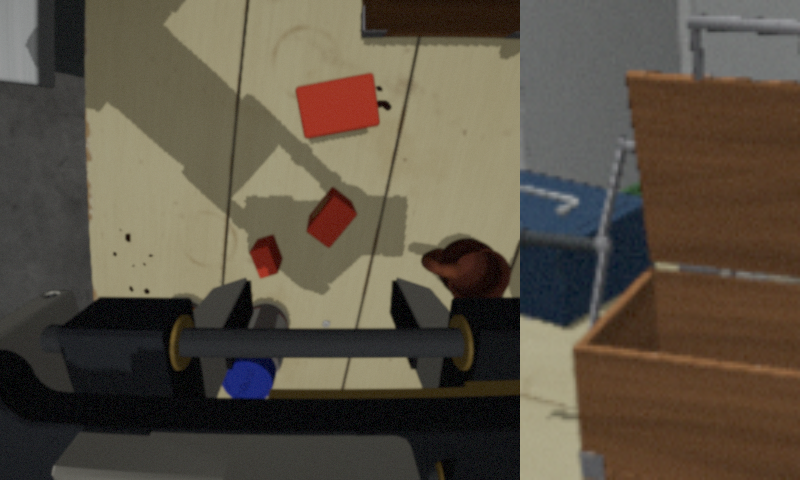

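```bash
cat > fitbox.py <<'E'
from h import *
from scipy.optimize import minimize
def fit(C,mask,size,z0,x0):
    a,b,h=size;L=np.array([(i*a/2,j*b/2,z0+k*h) for i in(-1,1) for j in(-1,1) for k in(0,1)])
    S=4
    def r(p):
        q=cv2.convexHull((proj(C,pose(*p,L))*S).astype(np.int32));m=np.zeros((480*S,640*S),np.uint8);cv2.fillConvexPoly(m,q,1);return cv2.resize(m,(640,480),interpolation=cv2.INTER_AREA) if 0 else m[::S,::S]
    c=lambda p:1-(r(p)*mask).sum()/np.maximum(r(p),mask).sum()
    best=min((minimize(c,[x0[0],x0[1],y],method="Nelder-Mead",options=dict(initial_simplex=[[x0[0]+dx,x0[1]+dy,y+dw] for dx,dy,dw in((0,0,0),(12,0,.1),(0,12,-.2),(-10,5,.3))])) for y in(0,.5,1,1.5,2,2.5)),key=lambda s:s.fun)
    return best.x,best.fun
E
python3 - <<'E'
from fitbox import *
o=bot.get_obs();a=bot.capture("wrist");C=cam("wrist",o)
for r in bot.outline_of("carton","wrist"):
    if abs(np.array(r["pixel"])-[332,217]).max()<20: print(fit(C,r["mask"].astype(np.uint8),(30,46,64),0,(494,-242)),o["tool_pos"],o["tcp_rot"])
b=bot.capture("top");C=cam("top")
for r in bot.outline_of("carton","top"):
    if abs(np.array(r["pixel"])-[390,265]).max()<12: print(r["p"],fit(C,r["mask"].astype(np.uint8),(30,46,64),0,(494,-242)))
E
```

```text
(array([ 495.03717307, -248.08153212,    2.65743685]), np.float64(0.027389903329752996)) [ 486.52909932 -244.74256951  200.27746697] [3.14109965e+00 3.89546934e-05 1.73430200e+00]
0.48 (array([ 496.41626127, -241.7986631 ,    0.99840644]), np.float64(0.5982905982905983))
```

```bash
python3 -m jog '[[-8.6,4.9,0,0,0,0],[0,0,0,0,0,0.1296],[0,0,0,0,0,0.1296],[0,0,0,0,0,0.1296],[0,0,0,0,0,0.1296],[0,0,0,0,0,0.1296],[0,0,35,0,0,0],[0,0,35,0,0,0],[0,0,30,0,0,0],[0,0,25,0,0,0],[0,0,0,0,0,0]]' 59; python3 -m jog '[[0,0,15,0,0,0],[0,0,15,0,0,0],[0,0,0,0,0,0]]'; python3 -m jog '[[0,0,15,0,0,0],[0,0,11,0,0,0],[0,0,6,0,0,0],[0,0,0,0,0,0]]'
```

```text
time: 18.35
tool_pos: [491.2, -251.2, 71.7]
tcp_rot: [-3.135, -0.001, 1.087]
contact_force: [-0.1, -0.8, -0.2]
grip_width: 54.0
finger_force: 0.0
time: 18.65
tool_pos: [492.6, -252.2, 44.6]
tcp_rot: [-3.14, -0.0, 1.087]
contact_force: [0.1, 0.7, -0.0]
grip_width: 54.3
finger_force: 0.0
time: 19.05
tool_pos: [492.5, -252.2, 12.5]
tcp_rot: [-3.141, -0.0, 1.087]
contact_force: [-0.3, 0.2, 0.3]
grip_width: 54.1
finger_force: 0.0
```

```bash
python3 -m jog '[[0,0,0,0,0,0],[0,0,0,0,0,0],[0,0,0,0,0,0],[0,0,0,0,0,0]]' 0; python3 -m jog '[[0,0,-10,0,0,0],[0,0,-25,0,0,0],[0,0,-25,0,0,0],[0,0,0,0,0,0]]'|tail -3
```

```text
time: 19.45
tool_pos: [492.8, -252.5, 13.0]
tcp_rot: [3.141, 0.0, 1.087]
contact_force: [0.3, -0.0, 1.9]
grip_width: 29.6
finger_force: 29.9
contact_force: [0.2, 0.4, -0.4]
grip_width: 30.0
finger_force: 29.9
```

```bash
python3 -m jog '[[0,0,-40,0,0,0],[0,0,-40,0,0,0],[0,0,-40,0,0,-0.1487],[0,0,0,0,0,-0.1487],[0,0,0,0,0,-0.1487],[0,0,0,0,0,-0.1487],[0,0,0,0,0,-0.1487],[0,0,0,0,0,-0.1487],[0,0,0,0,0,-0.1487],[0,0,0,0,0,-0.1487]]'|grep -v grip; python3 -m jog '[[0,0,0,0,0,-0.1487],[0,0,0,0,0,-0.1487],[0,0,0,0,0,-0.1487],[0,0,0,0,0,-0.1487],[0,0,0,0,0,-0.1487],[0,0,0,0,0,-0.1487],[0,0,0,0,0,-0.1487],[0,0,0,0,0,0]]'; python3 -m jog '[[-12.3,37.7,0,0,0,0],[-12.3,37.7,0,0,0,0],[-12.3,37.7,0,0,0,0],[-12.3,37.7,0,0,0,0],[-12.3,37.7,0,0,0,0],[-12.4,37.7,0,0,0,0],[-12.4,37.7,0,0,0,0],[-12.4,37.6,0,0,0,0],[0,0,0,0,0,0]]'
```

```text
time: 20.85
tool_pos: [492.3, -252.1, 192.2]
tcp_rot: [-3.141, -0.001, 2.283]
contact_force: [-0.3, -0.2, -0.6]
finger_force: 29.9
time: 21.65
tool_pos: [492.4, -252.2, 192.3]
tcp_rot: [3.141, -0.0, -2.964]
contact_force: [-0.1, 0.7, -0.5]
grip_width: 29.7
finger_force: 29.9
time: 22.55
tool_pos: [536.9, 66.0, 192.4]
tcp_rot: [3.14, 0.0, -2.965]
contact_force: [-0.6, -1.2, -0.4]
grip_width: 29.8
finger_force: 29.9
```

Run:
```python
from h import *
o=bot.get_obs();print(o["tool_pos"],o["tcp_rot"],o["contact_force"])
a=bot.capture("wrist");b=bot.capture("scene")[120:300,200:340]
cv2.imwrite("pics/s8.png",np.hstack([cv2.resize(a,(426,320))[:,:426],cv2.resize(b,(374,480))[80:400]])[:,:,::-1])
```

```text
[536.93174513  66.00910811 192.43433205] [ 3.13996882e+00  9.80766532e-05 -2.96530599e+00] [-0.58504637 -1.18286692 -0.38784863]
```

View pics/s8.png

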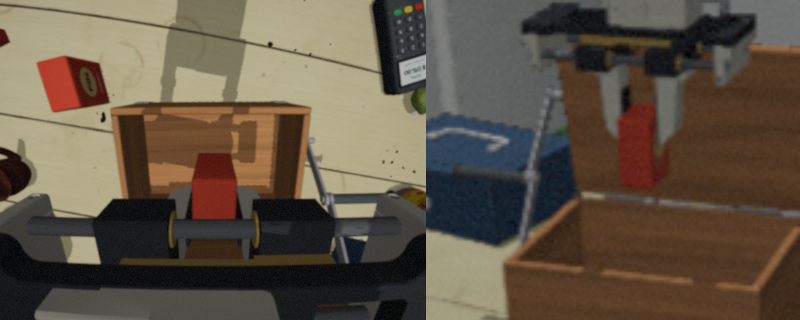

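```bash
python3 -m jog '[[0,0,30,0,0,0],[0,0,35,0,0,0],[0,0,30,0,0,0],[0,0,15,0,0,0],[0,0,0,0,0,0]]'|grep -v grip; python3 -m jog '[[0,0,15,0,0,0],[0,0,15,0,0,0],[0,0,10,0,0,0],[0,0,0,0,0,0]]'|grep -v grip; python3 -m jog '[[0,0,10,0,0,0],[0,0,6,0,0,0],[0,0,2,0,0,0],[0,0,0,0,0,0]]'
```

```text
time: 23.15
tool_pos: [535.2, 60.2, 80.4]
tcp_rot: [3.141, -0.005, -2.97]
contact_force: [-1.1, 0.1, 0.4]
finger_force: 29.9
time: 23.55
tool_pos: [536.7, 61.1, 42.3]
tcp_rot: [3.141, -0.001, -2.967]
contact_force: [-0.2, -0.4, -0.1]
finger_force: 29.9
time: 23.95
tool_pos: [536.9, 61.8, 24.4]
tcp_rot: [3.141, -0.0, -2.966]
contact_force: [0.3, 0.8, -0.2]
grip_width: 29.9
finger_force: 29.9
```

```bash
python3 -m jog '[[0,0,1.2,0,0,0],[0,0,0,0,0,0]]'|egrep 'pos|contact'; python3 -m jog '[[0,0,0.6,0,0,0],[0,0,0,0,0,0]]'|egrep 'pos|contact';python3 -m jog '[[0,0,0.5,0,0,0],[0,0,0,0,0,0]]'|egrep 'pos|contact'
```

```text
tool_pos: [537.2, 61.8, 23.6]
contact_force: [0.8, -0.5, 0.8]
tool_pos: [537.1, 61.8, 22.9]
contact_force: [-0.2, -0.7, -0.2]
tool_pos: [537.1, 61.8, 22.4]
contact_force: [-0.2, -0.6, -0.7]
```

```bash
python3 -m jog '[[0,0,0.6,0,0,0],[0,0,0,0,0,0]]'|egrep 'pos|contact'; python3 -m jog '[[0,0,0.4,0,0,0],[0,0,0,0,0,0]]'|egrep 'pos|contact'
```

```text
tool_pos: [537.2, 61.8, 22.0]
contact_force: [-0.7, -0.1, 2.9]
tool_pos: [537.2, 61.8, 22.0]
contact_force: [-2.1, 0.8, 5.9]
```

```bash
python3 -m jog '[[0,0,-0.4,0,0,0],[0,0,0,0,0,0]]'|egrep 'contact'; python3 -m jog '[[0,0,0,0,0,0],[0,0,0,0,0,0],[0,0,0,0,0,0],[0,0,-10,0,0,0],[0,0,-30,0,0,0],[0,0,-40,0,0,0],[0,0,-40,0,0,0],[0,0,-40,0,0,0],[0,0,-38,0,0,0],[0,0,0,0,0,0]]' 60;  python3 -m jog '[[33,0,0,0,0,0],[33,20,0,0,0,0],[34,40,0,0,0,0],[0,42,0,0,0,0],[0,42,0,0,0,0],[0,41,0,0,0,0]]'|egrep 'pos|cont'; python3 -m jog '[[0,0,0,0,0,0.1428],[0,0,0,0,0,0.1428],[0,0,0,0,0,0.1428],[0,0,0,0,0,0.1428],[0,0,0,0,0,0.1428],[0,0,0,0,0,0.1428],[0,0,0,0,0,0.1428],[0,0,0,0,0,0.1428],[0,0,0,0,0,0.1428],[0,0,0,0,0,0.1428],[0,0,0,0,0,0.1428],[0,0,0,0,0,0]]' 22;  python3 -m jog '[[0,35,0,0,0,0],[0,35,0,0,0,0],[0,35,0,0,0,0],[0,35,0,0,0,0],[0,0,0,0,0,0]]'
python3 - <<'E'
from h import *
o=bot.get_obs();a=bot.capture("wrist");C=cam("wrist",o)
print(o["tool_pos"],o["tcp_rot"])
np.save("w9.npy",a);cv2.imwrite("pics/s9.png",cv2.resize(a[60:360,160:560],(800,600))[:,:,::-1])
E
```

```text
contact_force: [-0.7, 0.4, 3.8]
time: 26.15
tool_pos: [539.8, 61.7, 226.2]
tcp_rot: [-3.139, 0.011, -2.966]
contact_force: [0.8, 0.2, -0.1]
grip_width: 54.9
finger_force: 0.0
tool_pos: [407.2, 226.1, 220.0]
contact_force: [0.6, -0.3, -0.2]
time: 27.95
tool_pos: [407.8, 224.7, 219.5]
tcp_rot: [-3.141, 0.0, 1.745]
contact_force: [0.1, -0.6, -0.6]
grip_width: 19.8
finger_force: 0.0
time: 28.45
tool_pos: [548.8, 249.2, 218.0]
tcp_rot: [-3.141, 0.0, 1.749]
contact_force: [0.4, 0.0, 0.0]
grip_width: 20.3
finger_force: 0.0
[548.79796687 249.18198943 218.04128402] [-3.14120717e+00  2.63464468e-04  1.74948036e+00]
```

View pics/s9.png

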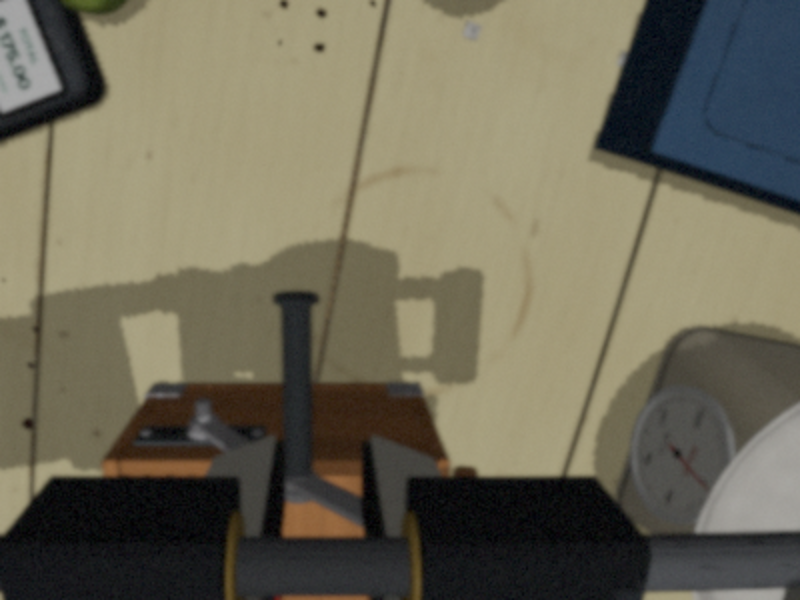

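Run:
```python
from h import *
C=cam("wrist",dict(tool_pos=[548.8,249.18,218.04],tcp_rot=[-3.1412,0.00026,1.7495]))
th=.175;o=np.array([548.8,249.18])
for n,p,z in (("pin head",(308.5,209),151),("pin elbow",(309,296),151),("foot",(260.5,273),84)):
    w=plane(C,p,z)[0];d=w-o;print(n,w.round(1),"tool y",(d@[np.sin(1.7495),-np.cos(1.7495)]).round(1),"tool x",(d@[np.cos(1.7495),np.sin(1.7495)]).round(1))
```

```text
pin head [534.  274.6] tool y -10.0 tool x 27.6
pin elbow [546.7 201.3] tool y -10.6 tool x -46.7
foot [496.1 183.9] tool y -63.5 tool x -54.8
```

```bash
python3 -m jog '[[0,-10.3,0,0,0,0],[0,0,0,0,0,0]]' 33|egrep 'cont|width'; python3 -m jog '[[0,0,25,0,0,0],[0,0,25,0,0,0],[0,0,15,0,0,0],[0,0,0,0,0,0]]'|egrep 'pos|cont'; python3 -m jog '[[0,0,15,0,0,0],[0,0,12,0,0,0],[0,0,10,0,0,0],[0,0,0,0,0,0]]'; python3 -m jog '[[0,0,0,0,0,0],[0,0,0,0,0,0],[0,0,0,0,0,0]]' 22
python3 g.py -9
```

```text
contact_force: [0.1, -0.1, -0.8]
grip_width: 29.2
tool_pos: [533.9, 247.1, 152.9]
contact_force: [0.1, -0.5, 0.3]
time: 29.5
tool_pos: [535.0, 247.3, 116.7]
tcp_rot: [-3.139, 0.0, 1.747]
contact_force: [-0.2, 0.9, -0.9]
grip_width: 30.1
finger_force: 0.0
time: 29.8
tool_pos: [536.2, 247.6, 118.4]
tcp_rot: [3.14, -0.0, 1.747]
contact_force: [-0.1, -0.3, 0.3]
grip_width: 20.6
finger_force: 0.0
29.8 -76.6 37.4 fx -0.1 fz 0.3
```

```bash
g(){ python3 g.py -1.6; }
python3 -m jog '[[0,1,0,0,0,0],[0,1,0,0,0,0],[0,0,0,0,0,0]]' >/dev/null && g && python3 -m jog '[[0,0.7,0,0,0,0]]' >/dev/null && g && python3 -m jog '[[0,0.7,0,0,0,0]]' >/dev/null && g && python3 -m jog '[[0,0.7,0,0,0,0]]' >/dev/null && g && python3 -m jog '[[0,0.7,0,0,0,0]]' >/dev/null && g && python3 -m jog '[[0,0.7,0,0,0,0]]' >/dev/null && g && python3 -m jog '[[0,0.7,0,0,0,0]]' >/dev/null && g && python3 -m jog '[[0,0.7,0,0,0,0]]' >/dev/null && g && python3 -m jog '[[0,0.7,0,0,0,0]]' >/dev/null && g
```

```text
30.1 -74.7 36.8 fx 0.3 fz 0.5
30.2 -74.2 36.7 fx -0.6 fz -0.9
30.3 -73.5 36.7 fx -0.5 fz -0.2
30.4 -72.8 36.7 fx -0.3 fz 0.4
30.5 -72.1 36.7 fx 0.5 fz 0.5
30.6 -71.4 36.7 fx -0.3 fz -0.6
30.7 -70.7 36.7 fx -0.4 fz 0.2
30.8 -70.0 36.7 fx 0.4 fz 0.5
30.9 -69.3 36.7 fx 0.1 fz 0.3
```

Run:
```python
from h import *
a=bot.capture("wrist").astype(int);g=a.sum(2)//3
for r in range(170,300,10): print(r,g[r-1:r+2,270:372:3].mean(0).astype(int).tolist())
w=np.load("w9.npy").astype(int).sum(2)//3
for r in (215,240): print("old",r,w[r-1:r+2,270:372:3].mean(0).astype(int).tolist())
for r in bot.outline_of("elbow_grip","wrist")[:3]:
    ys,xs=np.nonzero(r["mask"]);print(r["p"],r["pixel"],xs.min(),xs.max(),ys.min(),ys.max())
```

```text
170 [140, 142, 142, 140, 139, 141, 139, 140, 140, 140, 140, 139, 140, 140, 139, 139, 140, 138, 139, 139, 139, 134, 132, 131, 125, 54, 114, 139, 140, 140, 138, 141, 138, 138]
180 [142, 142, 141, 140, 141, 140, 140, 140, 139, 139, 140, 139, 140, 139, 139, 141, 140, 139, 137, 139, 138, 138, 137, 136, 82, 85, 136, 140, 140, 138, 141, 139, 138, 137]
190 [143, 143, 138, 141, 141, 141, 141, 142, 138, 117, 115, 104, 92, 93, 93, 91, 92, 89, 90, 91, 91, 89, 90, 75, 47, 90, 95, 107, 130, 137, 131, 140, 137, 138]
200 [142, 134, 133, 130, 116, 102, 93, 93, 92, 90, 90, 90, 91, 92, 92, 92, 90, 89, 91, 90, 90, 90, 87, 45, 75, 90, 91, 91, 92, 92, 91, 89, 90, 105]
210 [95, 92, 92, 93, 91, 92, 93, 90, 90, 91, 91, 93, 90, 92, 92, 92, 92, 93, 91, 91, 91, 89, 61, 59, 89, 90, 90, 91, 90, 90, 90, 90, 89, 94]
220 [92, 92, 94, 94, 93, 93, 93, 93, 91, 93, 92, 91, 92, 91, 89, 91, 92, 92, 91, 91, 91, 79, 52, 88, 92, 91, 92, 89, 88, 89, 90, 88, 90, 90]
230 [92, 92, 94, 93, 90, 92, 91, 93, 92, 93, 93, 91, 93, 91, 91, 92, 91, 92, 90, 91, 85, 53, 78, 92, 90, 91, 90, 89, 90, 89, 89, 89, 94, 129]
240 [93, 93, 95, 94, 
[... 478 characters left out ...]
0, 30, 59, 84, 86, 89, 90, 89, 91, 90, 90, 90, 90, 91, 89, 90, 91]
280 [112, 135, 112, 93, 90, 87, 77, 69, 62, 57, 44, 31, 34, 38, 38, 36, 37, 33, 36, 86, 91, 91, 87, 83, 57, 59, 61, 67, 76, 84, 87, 88, 90, 90]
290 [61, 58, 60, 62, 60, 62, 59, 58, 57, 17, 12, 28, 33, 37, 37, 37, 32, 28, 29, 37, 37, 40, 40, 38, 15, 14, 55, 61, 62, 59, 61, 60, 60, 59]
old 215 [102, 103, 101, 100, 100, 101, 98, 100, 101, 100, 71, 39, 41, 41, 37, 63, 99, 96, 78, 92, 99, 98, 97, 98, 96, 96, 96, 95, 93, 107, 143, 145, 144, 144]
old 240 [102, 100, 101, 101, 101, 101, 99, 100, 98, 98, 81, 38, 38, 39, 38, 59, 83, 73, 93, 94, 96, 98, 98, 97, 98, 96, 97, 96, 97, 97, 97, 100, 101, 100]
0.7 [313.7, 305.4] 290 331 248 388
```

```bash
g(){ python3 g.py -1.6; }
python3 -m jog '[[0,0.5,0,0,0,0]]' >/dev/null && g && python3 -m jog '[[0,0.5,0,0,0,0]]' >/dev/null && g && python3 -m jog '[[0,0.5,0,0,0,0]]' >/dev/null && g && python3 -m jog '[[0,0.5,0,0,0,0]]' >/dev/null && g && python3 -m jog '[[0,0.5,0,0,0,0]]' >/dev/null && g && python3 -m jog '[[0,0.5,0,0,0,0]]' >/dev/null && g && python3 -m jog '[[0,0.5,0,0,0,0]]' >/dev/null && g && python3 -m jog '[[0,0.5,0,0,0,0]]' >/dev/null && g
```

```text
31.1 -69.2 36.6 fx 0.3 fz -0.3
31.2 -69.0 36.5 fx -3.0 fz -0.4
```

```bash
python3 -m jog '[[0,1.2,0.9,0,0,0],[0,0,0,0,0,0]]' >/dev/null;python3 g.py -9 &&  python3 -m jog '[[0,1.2,0.9,0,0,0],[0,0,0,0,0,0]]' >/dev/null;python3 g.py -9 && python3 -m jog '[[0,1.2,1,0,0,0],[0,0,0,0,0,0]]' >/dev/null;python3 g.py -9 && python3 -m jog '[[0,1.2,1,0,0,0],[0,0,0,0,0,0]]' >/dev/null;python3 g.py -9
```

```text
31.4 -67.5 35.5 fx -3.3 fz 0.7
31.6 -66.1 34.7 fx -3.5 fz -0.2
31.8 -64.8 33.7 fx -3.1 fz -0.3
32.0 -63.5 32.8 fx -3.8 fz -0.5
```

```bash
python3 -m jog '[[0,1.2,1.1,0,0,0],[0,0,0,0,0,0]]' >/dev/null;python3 g.py -9 &&  python3 -m jog '[[0,1.2,1.1,0,0,0],[0,0,0,0,0,0]]' >/dev/null;python3 g.py -9 && python3 -m jog '[[0,1.1,1.1,0,0,0],[0,0,0,0,0,0]]' >/dev/null;python3 g.py -9 && python3 -m jog '[[0,1.1,1.1,0,0,0],[0,0,0,0,0,0]]' >/dev/null;python3 g.py -9 && python3 -m jog '[[0,1,1.1,0,0,0],[0,0,0,0,0,0]]' >/dev/null;python3 g.py -9
```

```text
32.2 -62.2 31.8 fx -3.5 fz -0.9
32.4 -60.9 30.7 fx -2.9 fz 0.3
32.6 -59.7 29.7 fx -2.5 fz -0.1
32.8 -58.6 28.7 fx -2.2 fz 1.1
33.0 -57.6 27.4 fx -1.7 fz -0.0
```

```bash
python3 -m jog '[[0,0.8,0.9,0,0,0],[0,0,0,0,0,0]]' >/dev/null;python3 g.py -9 &&  python3 -m jog '[[0,0.7,0.8,0,0,0],[0,0,0,0,0,0]]' >/dev/null;python3 g.py -9;  python3 -m jog '[[0,-1,0,0,0,0],[0,0,0,0,0,0]]' >/dev/null;python3 g.py -9;  python3 -m jog '[[0,-1.5,0,0,0,0],[0,0,0,0,0,0]]' >/dev/null;python3 g.py -9
cat > pin.py <<'E'
from h import *
a=bot.capture("wrist").astype(int);g=a.sum(2)//3
for r in (262,272,280): print(r,g[r-1:r+2,282:350:2].mean(0).astype(int).tolist())
E
python3 pin.py
```

```text
33.2 -57.0 26.5 fx -0.6 fz 1.5
33.4 -56.4 25.6 fx -2.2 fz 1.5
33.6 -57.2 25.7 fx -0.3 fz -0.5
33.8 -59.0 25.8 fx -1.0 fz -0.9
262 [93, 91, 92, 93, 92, 88, 91, 91, 85, 61, 42, 34, 35, 34, 33, 35, 36, 37, 37, 35, 37, 36, 35, 33, 35, 44, 70, 89, 91, 89, 90, 91, 90, 90]
272 [93, 92, 91, 92, 90, 93, 91, 91, 93, 93, 93, 73, 27, 30, 33, 33, 35, 39, 38, 38, 36, 33, 29, 36, 76, 89, 90, 89, 92, 90, 89, 90, 88, 90]
280 [90, 91, 84, 78, 75, 66, 65, 61, 60, 61, 79, 71, 34, 31, 32, 37, 36, 41, 41, 35, 37, 34, 29, 33, 74, 89, 90, 91, 91, 81, 60, 58, 60, 63]
```

```bash
python3 -m jog '[[0,-1.5,0,0,0,0],[0,0,0,0,0,0],[0,0,0,0,0,0],[0,0,0,0,0,0],[0,0,0,0,0,0]]' 33 >/dev/null;python3 g.py -9; python3 pin.py
```

```text
34.4 -60.4 25.7 fx 0.3 fz -0.2
262 [93, 94, 94, 94, 95, 93, 92, 94, 92, 93, 79, 51, 35, 33, 37, 39, 34, 38, 37, 37, 37, 36, 34, 33, 30, 36, 41, 53, 83, 92, 92, 91, 91, 91]
272 [94, 93, 95, 93, 94, 92, 93, 95, 94, 94, 94, 94, 86, 50, 30, 34, 35, 36, 39, 41, 41, 38, 34, 33, 30, 54, 87, 93, 91, 91, 93, 93, 92, 91]
280 [67, 64, 61, 57, 62, 80, 95, 94, 96, 94, 94, 92, 89, 47, 32, 35, 37, 35, 37, 39, 39, 39, 38, 33, 30, 56, 88, 92, 91, 92, 92, 92, 92, 92]
```

```bash
python3 -m jog '[[0,0,-15,0,0,0],[0,0,-30,0,0,0],[0,0,-40,0,0,0],[0,0,-40,0,0,0],[0,0,-40,0,0,0],[0,0,-40,0,0,0],[0,0,-33,0,0,0],[0,0,0,0,0,0]]'
python3 - <<'E'
from h import *
o=bot.get_obs();y=o["tcp_rot"][2];d=np.array([613.9,74.5])-o["tool_pos"][:2]
print("dx,dy tool",d@[np.cos(y),np.sin(y)],d@[np.sin(y),-np.cos(y)])
E
```

```text
time: 35.2
tool_pos: [553.5, 250.8, 350.5]
tcp_rot: [3.131, -0.001, 1.747]
contact_force: [-1.1, 1.0, 0.4]
grip_width: 30.1
finger_force: 0.0
dx,dy tool -184.18532713434507 28.6051338920444
```

```bash
python3 -m jog '[[-37,5.7,0,0,0,0],[-37,5.7,0,0,0,0],[-37,5.7,0,0,0,0],[-37,5.7,0,0,0,0],[-36,5.8,0,0,0,0],[0,0,0,0,0,0],[0,0,0,0,0,0]]';python3 g.py -9
python3 - <<'E'
from h import *
a=bot.capture("wrist").astype(int);C=cam("wrist")
w=bot.get_obs();R=Ro.from_euler("xyz",w["tcp_rot"]).as_matrix()
for x in (55,40,20,0): print(x,proj(C,w["tool_pos"]+R@[x,0,w["tool_pos"][2]-329]).round(1))
for r in range(190,285,12): print(r,[tuple(v) for v in a[r-1:r+2,285:361:4].mean(0).astype(int)[:,[0,2]].tolist()])
for r in bot.outline_of("lid_bar","wrist")[:2]:
    ys,xs=np.nonzero(r["mask"]);print(r["p"],r["pixel"],xs.min(),xs.max(),ys.min(),ys.max())
E
```

```text
time: 35.9
tool_pos: [612.4, 73.7, 343.8]
tcp_rot: [-3.14, -0.001, 1.745]
contact_force: [-0.3, 0.6, 0.4]
grip_width: 30.3
finger_force: 0.0
35.9 -32.6 262.7 fx -0.1 fz 0.4
55 [[321.6 182.7]]
40 [[321.6 207.4]]
20 [[321.6 238.7]]
0 [[321.6 268.3]]
190 [(101, 36), (134, 57), (128, 50), (104, 42), (99, 40), (107, 45), (103, 49), (109, 109), (134, 134), (140, 141), (132, 132), (109, 94), (148, 63), (134, 56), (64, 20), (57, 21), (55, 24), (53, 18), (110, 80)]
202 [(100, 42), (103, 41), (104, 40), (103, 40), (98, 39), (105, 42), (101, 43), (77, 78), (89, 90), (94, 93), (87, 87), (75, 65), (97, 38), (89, 34), (54, 15), (53, 17), (53, 15), (52, 21), (161, 120)]
214 [(97, 38), (103, 43), (102, 38), (105, 43), (98, 37), (105, 41), (100, 42), (74, 74), (90, 90), (92, 93), (87, 88), (74, 64), (98, 40), (90, 37), (53, 18), (54, 19), (54, 22), (56, 24), (169, 127)]
226 [(102, 41), (108, 44), (108, 44), (103, 42), (99, 41), (103, 41), (102, 44), (75, 73), (89, 90), (93, 94), (90, 89), (76, 63), (97, 38), (88, 32), (56, 20), (53, 20), (54, 20), (56, 25), (135, 100)]
238 [(111, 44), (114, 47), (113, 45), (125, 53), (99, 42), (104, 41), (103, 43), (75, 75), (88, 89), (93, 94), (88, 87), (75, 64), (97, 36), (86, 32), (54, 22), (49, 14), (53, 17), (59, 26), (166, 126)]
250 [(147, 62), (115, 46), (112, 44), (119, 49), (100, 41), (105, 45), (104, 43), (75, 71), (87, 88), (92, 93), (87, 87), (76, 62), (99, 39), (88, 36), (53, 21), (51, 18), (52, 19), (70, 59), (161, 120)]
262 [(62, 25), (58, 14), (64, 29), (61, 20), (63, 27), (55, 18), (56, 22), (71, 70), (89, 89), (92, 93), (87, 87), (77, 65), (99, 39), (87, 35), (54, 21), (53, 18), (52, 19), (74, 68), (151, 142)]
274 [(58, 22), (57, 21), (58, 23), (57, 19), (61, 26), (55, 20), (55, 23), (70, 68), (89, 90), (93, 94), (85, 86), (73, 61), (99, 37), (84, 33), (52, 14), (51, 20), (52, 18), (100, 70), (170, 128)]
0.84 [334.5, 211.2] 310 358 70 368
```

```bash
python3 -m jog '[[0,-0.7,15,0,0,0],[0,0,15,0,0,0],[0,0,12,0,0,0],[0,0,9,0,0,0],[0,0,0,0,0,0]]'; python3 g.py -9; python3 -m jog '[[0,0,0,0,0,0],[0,0,0,0,0,0],[0,0,0,0,0,0],[0,0,0,0,0,0]]' 18|tail -3; python3 g.py -9;python3 -m jog '[[0,0,0,0,0,0],[0,0,0,0,0,0]]' 0|tail -3; python3 g.py -9
```

```text
time: 36.5
tool_pos: [611.0, 75.2, 292.6]
tcp_rot: [-3.139, -0.001, 1.748]
contact_force: [-0.4, -0.2, 0.6]
grip_width: 30.4
finger_force: 0.0
36.5 -33.7 211.5 fx -0.4 fz 0.6
contact_force: [0.1, 0.3, -0.4]
grip_width: 16.7
finger_force: 0.0
36.9 -33.0 213.2 fx 0.2 fz -0.4
contact_force: [1.0, 0.7, 0.7]
grip_width: 11.5
finger_force: 30.0
37.1 -33.0 212.9 fx 1.1 fz 0.7
```

```bash
python3 -m jog '[[0,-0.5,0.1,0,0,0],[0,-0.5,0.1,0,0,0]]'>/dev/null; python3 g.py -9; python3 -m jog '[[0,-0.7,0.1,0,0,0],[0,-0.8,0.1,0,0,0]]'>/dev/null; python3 g.py -9;python3 -m jog '[[0,-1,0.2,0,0,0],[0,-1,0.2,0,0,0]]'>/dev/null; python3 g.py -9
```

```text
37.3 -33.5 212.9 fx 2.5 fz 1.5
37.5 -35.4 212.6 fx 2.5 fz 2.5
37.7 -37.6 212.2 fx 1.7 fz 2.4
```

```bash
python3 -m jog '[[0,-5,1,0,0,0],[0,-5.5,1.1,0,0,0],[0,-10.4,2.7,0,0,0],[0,0,0,0,0,0]]'>/dev/null; python3 g.py -9;python3 -m jog '[[0,-10.3,3.2,0,0,0],[0,-10.1,3.7,0,0,0],[0,0,0,0,0,0]]'>/dev/null; python3 g.py -9
```

```text
38.1 -60.4 206.8 fx -1.0 fz 1.8
38.4 -80.4 199.7 fx -1.3 fz -0.3
```

```bash
python3 -m jog '[[0,-9.9,4.3,0,0,0],[0,-9.6,4.8,0,0,0],[0,-9.4,5.2,0,0,0],[0,-9.1,5.7,0,0,0],[0,0,0,0,0,0]]'>/dev/null; python3 g.py -20;python3 -m jog '[[0,-8.8,6.1,0,0,0],[0,-8.5,6.6,0,0,0],[0,-8.2,7,0,0,0],[0,0,0,0,0,0]]'>/dev/null; python3 g.py -20
```

```text
38.9 -118.1 179.5 fx -0.8 fz -0.3
39.3 -143.2 159.9 fx -1.1 fz -0.4
```

```bash
python3 -m jog '[[0,-7.8,7.4,0,0,0],[0,-7.4,7.8,0,0,0],[0,-7,8.1,0,0,0],[0,-6.6,8.5,0,0,0],[0,0,0,0,0,0]]'>/dev/null; python3 g.py -20;python3 -m jog '[[0,-6.2,8.8,0,0,0],[0,-5.8,9.1,0,0,0],[0,-5.3,9.4,0,0,0],[0,-4.8,9.6,0,0,0],[0,0,0,0,0,0]]'>/dev/null; python3 g.py -20
```

```text
39.8 -172.1 128.1 fx -3.1 fz 0.5
40.3 -194.3 91.1 fx -4.7 fz 0.3
```

```bash
python3 -m jog '[[0,-4.7,9.8,0,0,0],[0,-4,10,0,0,0],[0,-3.3,10.2,0,0,0],[0,-2.8,10.4,0,0,0],[0,0,0,0,0,0]]'>/dev/null; python3 g.py -20;python3 -m jog '[[0,-2.3,10.5,0,0,0],[0,-1.8,10.6,0,0,0],[0,0,0,0,0,0]]'>/dev/null; python3 g.py -20; python3 -m jog '[[0,-0.7,5,0,0,0],[0,-0.6,5,0,0,0],[0,-0.5,5,0,0,0],[0,0,0,0,0,0]]'>/dev/null; python3 g.py -20
```

```text
40.8 -209.2 50.5 fx -6.9 fz -1.0
41.1 -213.7 29.2 fx -7.5 fz -2.0
41.5 -215.5 14.5 fx -7.2 fz -1.6
```

```bash
python3 -m jog '[[0,-0.7,2.5,0,0,0],[0,-0.2,2.5,0,0,0],[0,-0.1,2,0,0,0],[0,0,2,0,0,0],[0,0,0,0,0,0]]'>/dev/null; python3 g.py -20;python3 -m jog '[[0,0,1.5,0,0,0],[0,0,1.5,0,0,0],[0,0,0,0,0,0]]'>/dev/null; python3 g.py -20; python3 -m jog '[[0,0,1,0,0,0],[0,0,0,0,0,0]]'>/dev/null; python3 g.py -20
```

```text
42.0 -216.1 5.8 fx -7.3 fz -2.9
42.3 -216.3 2.8 fx -7.4 fz -1.9
42.5 -216.3 1.8 fx -7.0 fz -2.4
```

```bash
g(){ python3 g.py -20; }
python3 -m jog '[[0,-0.4,0.7,0,0,0],[0,0,0,0,0,0]]'>/dev/null; g;python3 -m jog '[[0,-0.4,0.7,0,0,0],[0,0,0,0,0,0]]'>/dev/null; g; python3 -m jog '[[0,0,0.6,0,0,0],[0,0,0,0,0,0]]'>/dev/null; g;python3 -m jog '[[0,0,0.5,0,0,0],[0,0,0,0,0,0]]'>/dev/null; g
```

```text
42.7 -216.3 1.3 fx -6.2 fz -2.2
42.9 -216.3 0.7 fx -5.9 fz -1.4
43.1 -216.3 0.1 fx -6.2 fz -2.9
43.3 -216.3 -0.1 fx -6.1 fz 0.4
```

```bash
g(){ python3 g.py -20; }
python3 -m jog '[[0,0,0.4,0,0,0],[0,0,0,0,0,0]]'>/dev/null; g;python3 -m jog '[[0,0,0.3,0,0,0],[0,0,0,0,0,0]]'>/dev/null; g;python3 -m jog '[[0,0,0.3,0,0,0],[0,0,0,0,0,0]]'>/dev/null; g
```

```text
43.5 -216.3 -0.2 fx -7.6 fz 5.5
43.7 -216.2 -0.2 fx -7.8 fz 8.7
43.9 -216.2 -0.3 fx -8.9 fz 12.1
```

```bash
python3 -m jog '[[0,0,-0.7,0,0,0],[0,0,0,0,0,0]]'|grep cont; python3 -m jog '[[0,0,0,0,0,0],[0,0,0,0,0,0],[0,0,0,0,0,0],[0,0,0,0,0,0]]' 33|tail -3; python3 -m jog '[[0,0,-10,0,0,0],[0,0,-25,0,0,0],[0,0,-30,0,0,0],[0,0,-35,0,0,0],[0,0,-20,0,0,0],[0,0,0,0,0,0]]'
python3 - <<'E'
from h import *
o=bot.get_obs();a=bot.capture("wrist");C=cam("wrist",o)
old=cv2.imread("pics/top0.png").astype(int);new=bot.capture("top")[:,:,::-1].astype(int)
d=(abs(new-old).max(2)>40)
print("diff px by region: stay/pin",d[220:262,195:235].sum(),"lid back",d[195:240,235:320].sum(),"cup",d[190:228,385:416].sum(),"jar",d[268:300,430:462].sum(),"carton site",d[250:275,378:400].sum(),"big",d[250:282,342:364].sum(),"small",d[279:294,402:417].sum())
y=slice(255,280);ys,xs=np.nonzero(d[220:262,195:235]);print(list(zip(xs+195,ys+220))[:30])
so=cv2.imread("pics/scene0.png").astype(int);sn=bot.capture("scene")[:,:,::-1].astype(int);ds=abs(sn-so).max(2)>50
print("scene lid",ds[215:265,228:345].sum(),"cup",ds[258:296,420:455].sum())
# wrist: foot now
w=a.astype(int);print(o["tool_pos"])
E
```

```text
contact_force: [-6.5, -3.6, 3.7]
contact_force: [0.7, 0.3, 0.8]
grip_width: 30.0
finger_force: 0.0
time: 45.1
tool_pos: [433.7, 42.1, 204.1]
tcp_rot: [3.135, 0.002, 1.747]
contact_force: [0.9, -0.5, -0.5]
grip_width: 30.4
finger_force: 0.0
diff px by region: stay/pin 90 lid back 1033 cup 0 jar 0 carton site 265 big 0 small 0
[(np.int64(204), np.int64(228)), (np.int64(234), np.int64(233)), (np.int64(234), np.int64(234)), (np.int64(233), np.int64(235)), (np.int64(234), np.int64(235)), (np.int64(233), np.int64(236)), (np.int64(234), np.int64(236)), (np.int64(233), np.int64(237)), (np.int64(234), np.int64(237)), (np.int64(233), np.int64(238)), (np.int64(234), np.int64(238)), (np.int64(232), np.int64(239)), (np.int64(233), np.int64(239)), (np.int64(234), np.int64(239)), (np.int64(232), np.int64(240)), (np.int64(233), np.int64(240)), (np.int64(234), np.int64(240)), (np.int64(232), np.int64(241)), (np.int64(233), np.int64(241)), (np.int64(234), np.int64(241)), (np.int64(231), np.int64(242)), (np.int64(232), np.int64(242)), (np.int64(233), np.int64(242)), (np.int64(234), np.int64(242)), (np.int64(232), np.int64(243)), (np.int64(233), np.int64(243)), (np.int64(234), np.int64(243)), (np.int64(231), np.int64(244)), (np.int64(232), np.int64(244)), (np.int64(233), np.int64(244))]
scene lid 30 cup 0
[433.74132049  42.10696114 204.07783335]
```

```bash
python3 -m jog '[[-40,-10,-10,0,0,0],[-45,-10,0,0,0,0],[-45,-10,0,0,0,0],[-45,-10,0,0,0,0],[-45,0,0,0,0,0],[0,0,0,0,0,0],[0,0,0,0,0,0]]'|egrep 'time|pos|cont'
python3 - <<'E'
from h import *
old=cv2.imread("pics/top0.png").astype(int);new=bot.capture("top")[:,:,::-1].astype(int)
for n,(r0,r1,c0,c1) in dict(pin=(222,262,198,235),lid=(195,275,226,328),bar=(268,290,255,310)).items():
    A=old[r0:r1,c0:c1].astype(np.float32).mean(2);B=new[r0:r1,c0:c1].astype(np.float32).mean(2)
    print(n,(abs(A-B)>30).sum(),A.size,cv2.phaseCorrelate(A,B))
so=cv2.imread("pics/scene0.png").astype(int);sn=bot.capture("scene")[:,:,::-1].astype(int);print("scene",(abs(sn-so).max(2)>50)[215:300,222:345].sum())
E
```

```text
time: 45.95
tool_pos: [430.2, -181.6, 209.1]
contact_force: [-0.5, 0.8, 0.3]
pin 1 1480 ((0.017468914676783243, 0.01944019285912546), 0.9988369554281235)
lid 0 8160 ((0.01162106547616304, -0.004284603471660375), 0.9952011314807114)
bar 0 1210 ((-0.032112911259577714, 0.019363076870050122), 0.9977386796640025)
scene 0
```

The lid, bar and pin are back exactly where they started, so the lid is shut and the foot has not moved. Cup and jar are untouched.

```bash
python3 -c "from plant import bot; print(bot.close_job())"
```

```text
the job is handed in; nothing more can be done
None
```

The job is handed in at about 46 s: the lid was raised until the stay locked, the middle-sized carton was set down upright on the chest floor and released, and the stay was broken by its pin. The lid was then lowered by its bar until fully shut. Before-and-after pictures show the lid, bar and stay pin back in their starting places and the cup and jar unmoved; the carton was not looked at again after release.

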